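# Set the blue filter on the inspection lamp and open its shutter

## Task

Next to the excavated bronze stands an inspection light source with a flat filter wheel that has four coloured tabs: push the tabs gently, without touching the round filter glasses, to step the wheel round until the blue tab points at the white arrow on the housing. Then press the orange shutter button fully down, let it come back up and leave the wheel as set. Do it all by pushing and pressing with the fingertips: lift nothing, and leave the other things on and around the unit where they are.

Things in the scene. Friction and masses are not known exactly. Their poses are not given: they have to be found in the camera images.
- lamp_unit: Fixed grey housing. Origin at table level under the wheel's axis; -x side (towards the robot) carries the flat white arrow (y = 0, x -83 to -106 mm). Deck 35 mm high, x -108 to 142, y -105 to 105 mm; on its far edge (x 92 to 142) a block rises to 75 mm, leaving no room for a finger between tabs and block: push the tabs in front and at the sides.
- wheel_centre (a point): Point on the wheel's upright axis at the top face of the disc, 47 mm above the table. The black disc is 96 mm across, with a hub 20 mm across that rises 8 mm above it.
- wheel (a joint): Angle of the filter wheel (rad): 0 when the blue tab points at the arrow, growing anticlockwise from above; turns without end (2 pi more is the same place). No click stops: friction (0.11 N m, about 2 N at a tab) holds it where it is left; it does not coast. Tabs anticlockwise from above: blue, green, yellow, red, 90 degrees apart.
- blue_tab (a point): Blue tab: upright radial plate 9 mm thick, from 42 to 82 mm from the axis, lower edge 46 mm and top 68 mm above the table. This point lies mid-thickness, 70 mm from the axis, 57 mm above the table. The disc (top at 47 mm) lies under it inwards of 48 mm radius; farther out only the deck, 35 mm high.
- green_tab (a point): The same point on the green tab, same shape.
- yellow_tab (a point): The same point on the yellow tab, same shape.
- red_tab (a point): The same point on the red tab, same shape.
- index (a point): The place where the blue_tab point must come to: on the arrow's line, 70 mm from the wheel's axis, 57 mm above the table.
- glasses: The four round filter glasses, 25 mm across, in the disc with centres 27 mm from the axis, one in line with each tab and of its colour, tops 48.5 mm above the table; not to be touched. Origin on the wheel's axis, turning with it.
- shutter (a joint): Orange spring push button on top of the far block: 0 up, 0.006 m fully down, which takes about 4 N; it springs back.
- shutter_top (a point): Centre of the orange button's top face, 28 mm across; it is pressed straight down.
- lens_cap: Loose black lens cap, 38 mm across, 14 mm high, lying on top of the far block, about 125 mm from the button. Origin under its centre. Leave alone.
- vial: Loose amber vial, 28 mm across, 55 mm high, on the table close to the unit's left side. Origin under its centre. Leave alone.
- beaker: Loose glass beaker, 66 mm across, 70 mm high, on the table close to the unit's right side. Origin under its centre. Leave alone.
- solvent: Loose white bottle with blue cap, 66 mm across, 160 mm high, on the right. Origin under its centre. Leave alone.
- brush: Loose brush lying on the table on the right. Leave alone.
- loupe: Loose black eye loupe, 38 mm across, 34 mm high, on the left. Origin under its centre. Leave alone.

How it is judged (in metres and radians):
On the way, in this order (a step that is already met when the one before it is completed fails the run):
1. the blue tab points at the white arrow (within 7 mm at the tab) and the wheel stands still (horizontal distance between blue_tab and index below 0.007 m and velocity of joint wheel between -0.1 and 0.1 rad/s), for 0.3 s.
2. the orange button is pressed fully down (value of joint shutter above 0.0045 m), for 0.05 s.
At the end, for the whole second after the job is handed in: The blue tab's point is within 7 mm (about 6 degrees) of the arrow's line, the wheel is at rest, and the button, which was pressed at least 4.5 mm after the wheel was set, is up again (horizontal distance between blue_tab and index below 0.007 m and velocity of joint wheel between -0.05 and 0.05 rad/s and value of joint shutter below 0.0015 m); the robot touches nothing.
It fails at once if a filter glass is touched (contact force between the arm and glasses above 0.5 N).
It fails at once if a filter glass is touched by the fingers (contact force between the fingers and glasses above 0.5 N).
It fails at once if the wheel is pushed harder than 20 N (contact force between the fingers and wheel above 20 N).
It fails at once if something else on or around the unit is moved by more than 10 mm or lifted (distance of any of lens_cap, vial, beaker, solvent, brush, loupe from where it was at the start of the episode above 0.01 m).
It also fails if it takes over 56 s, if anything falls off the work surface, if the arm or the gripper's body presses on something with over 40 N, if the wrist force passes 120 N, or if a joint passes its speed limit or range.

## Robot

A 6-joint arm with a two-finger parallel gripper is mounted at the origin on the work surface. World frame = base frame: x ahead of the robot, y to its left, z up, the work surface at z = 0. Lengths are in m, angles in degrees, forces in N, time in s.
With the tool pointing down it reaches from about 0.3 to 0.75 m from the base axis. Payload 8.5 kg.
Tool frame: the origin (TCP) lies between the finger pads; the fingertips stand 17 mm ahead of it and the grasp point (between the pads) lies 2 mm behind it; z points along the fingers, y is the direction in which the jaws open and shut (so a half turn about z gives the same grasp; the last joint's range is limited). The gripper opens to 85 mm and grips with 20 to 120 N. Pads are 22 mm wide; open, the fingers measure 114 mm over their backs; the gripper's body (76 mm by 85 mm) begins 54 mm behind the grasp point. The pads swing forward as they close: fully open they stand 13 mm farther back than shut.
Start: joints at [-87.737, 21.807, 74.336, -0, 83.858, -12.336], TCP at [0.139, -0.532, 0.217] pointing down, gripper open.
Joint ranges: [-178.18, 178.18], [-50.72, 133.34], [12.68, 142.11], [-81.47, 261.47], [9.98, 163.14], [-165.26, 165.26]. Speed limits (degrees/s): [136.94, 136.94, 180, 180, 180, 180].

## Interface

Orientations are given as a 3x3 rotation matrix whose columns are the frame's x, y, z axes.
In Python, from rig import readout, eyes, env gives the robot as it stands.
- The arm moves only by the tool arm_command, never from a script. Its argument "rows" is text: rows parted by semicolons, each of 7 numbers parted by spaces: the closure, from 0 (fully open) to 1 (shut), then the shift along the tool's x, y, z in mm, then the turn, a rotation vector about the tool's x, y, z in degrees. In form: grip dx dy dz rx ry rz; .... A call has 1 to 5 rows; each row shifts and turns the commanded pose from where the row before left it, along the tool's axes as they then stand; what a row does not reach is not made up. A row lasts 1/12 s, in which the tool goes at most 41.7 mm and 7.16 degrees, less where a joint would pass 70% of its speed; a pose out of reach is approached as far as the arm can. A call with a gripper value outside its range is refused whole. The fingers move at their own pace and stop on an object; "squeeze" is the grip in N (left out, the last holds). Time passes only in rows, so rows that do not move let the fingers close. It gives the time, the measured TCP pose, the force and the opening at its end, in the units of the state.
- readout.observe(): the state, without advancing time (a new reading comes with each control period).
- eyes.get_image(name): name is "side" or "top" or "wrist"; returns the picture (420x560x3 uint8, red, green, blue); there is no depth.
- eyes.camera_model(name): a dict with "mtx" (3x3 intrinsics, pixels), "k1" (the pictures are not rectified: a ray, as slopes to the right and down, at radius r is drawn at 1 + k1 r^2 times it, then the intrinsics apply), "view" (4x4, takes a point from world to camera coordinates). Camera axes: x right, y up, looking along -z (the intrinsics and any distortion apply to the point x, -y, -z); pixel columns grow to the right and rows downward; lengths in m; the calibration is good to about 2 mm. A picture is of the moment at which its call begins: read the wrist's pose just before it. camera_model takes no time and is no camera call; for the wrist camera it gives the pose at the moment of the call.
- env.close_job(): hands the job in, once; it reports no verdict.
The state is a dict: "time_s": time; "q": joint angles; "qvel": joint speeds; "joint_efforts": joint torques, N m; "position": TCP position; "tool_rot": TCP orientation; "ft_force": force on the tool from outside, world axes, zero at the start; "wrist_torque": the same for the moment, N m; "grip_width": finger opening in m.
Only numpy, scipy, OpenCV 4.12 (cv2) and the standard library are available. Lean on these libraries where they do the work, as an engineer would, in place of code of your own. Each camera call takes 0.05 s, during which the arm holds its last target. There are 200 camera calls.

## Working session

There is one attempt and no reset: what is moved stays moved. The work goes in short steps, Python scripts to look and compute and a tool call to move; the robot and the scene stay as the last step left them, time stands still between calls to the robot, and variables do not carry over. Pictures are saved under pics/ and viewed, about 8 in all and at most 12, crops included, and the job is handed in when it is done.

Besides the shell and the picture viewer there is one more tool, called after "Emit:" by a JSON object that holds its "fn" and its "kwargs", one argument or row to a line. arm_command: Moves the arm, as the interface text tells. Its arguments: {"type":"object","properties":{"rows":{"type":"string"},"squeeze":{"type":"number"}},"required":["rows"]}

```bash
mkdir -p pics; ls; python3 - <<'E'
from rig import readout, eyes, env
import cv2, numpy as np
print(readout.observe())
for n in ("top","side"):
    im=eyes.get_image(n); cv2.imwrite(f"pics/{n}0.png",im[:,:,::-1]); m=eyes.camera_model(n); print(n,m)
E
```

```text
pics
{'time_s': 0.0, 'q': array([-8.77355014e+01,  2.18406343e+01,  7.43843597e+01,  4.09911469e-04,
        8.38590869e+01, -1.23362743e+01]), 'qvel': array([ 0.05049838, -0.12675124,  0.02040513, -0.03661134,  0.02694255,
        0.05430118]), 'joint_efforts': array([ 8.66058454e-04, -4.48454118e+01, -2.31275457e+01, -1.84421870e-04,
        4.80756979e-03,  1.60030760e-05]), 'position': array([ 0.13862764, -0.53191653,  0.21591746]), 'tool_rot': array([[ 9.67705973e-01,  2.52081630e-01, -5.08766790e-05],
       [ 2.52081431e-01, -9.67704914e-01,  1.46662331e-03],
       [ 3.20475182e-04, -1.43208520e-03, -9.99998923e-01]]), 'ft_force': array([-0.35903408,  0.28733069, -0.33229532]), 'wrist_torque': array([ 6.71349280e-05, -4.99695127e-03,  1.00932096e-02]), 'grip_width': 0.08541553164643723}
top {'mtx': array([[500.31053635,   0.        , 278.7413485 ],
       [  0.        , 500.31053635, 211.7512832 ],
       [  0.        ,   0.        ,   1.        ]]), 'k1': 0.011040713580678523, 'view': array([[ 0.01487847, -0.99968964,  0.01998133, -0.01817366],
       [ 0.99215469,  0.01724121,  0.1238217 , -0.54741916],
       [-0.12412778,  0.01798229,  0.99210329, -1.19156677],
       [ 0.        ,  0.        ,  0.        ,  1.        ]])}
side {'mtx': array([[522.77498317,   0.        , 279.02293376],
       [  0.        , 522.77498317, 202.66842529],
       [  0.        ,   0.        ,   1.        ]]), 'k1': -0.07262696032400583, 'view': array([[ 0.9850478 , -0.1708956 , -0.02180668, -0.5232908 ],
       [ 0.12733229,  0.63692686,  0.76033589, -0.13905146],
       [-0.1160488 , -0.75174389,  0.64916393, -1.47850433],
       [ 0.        ,  0.        ,  0.        ,  1.        ]])}
```

View pics/top0.png

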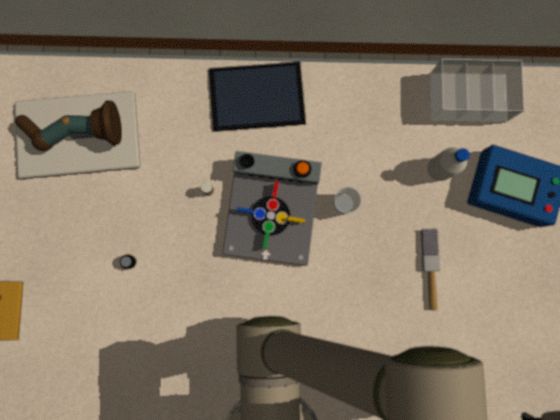

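View pics/side0.png

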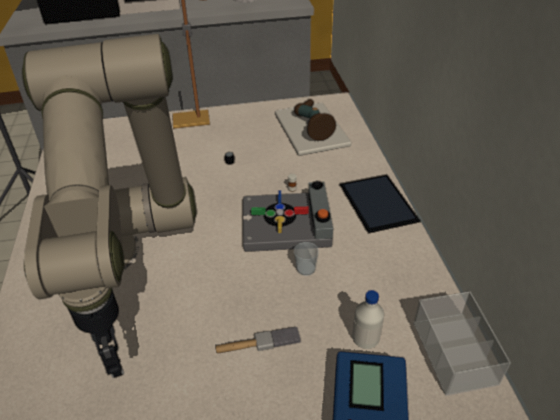

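The top view shows the unit around (270,212). The tabs are blue left (243,211), red up (276,188), yellow right (297,219) and green down at the arrow (265,243). The arrow is at (265,256), the button at (302,169), the cap at (247,160), the vial at (207,188) and the beaker at (346,200). Blue therefore has to go about +90° anticlockwise.

```bash
cat > h.py <<'E'
import numpy as np, cv2
from rig import readout, eyes, env
def unproj(m,px,z):
    """pixels -> world points on the plane at height z"""
    K=m["mtx"]; d=(np.atleast_2d(px)-K[:2,2])/[K[0,0],K[1,1]]
    u=d.copy()
    for _ in range(10): u=d/(1+m["k1"]*(u**2).sum(1,keepdims=True))
    R=m["view"][:3,:3]; t=m["view"][:3,3]; c=-R.T@t
    r=np.c_[u[:,0],-u[:,1],-np.ones(len(u))]@R
    return c+r*((z-c[2])/r[:,2])[:,None]
def proj(m,P):
    P=np.atleast_2d(P); q=P@m["view"][:3,:3].T+m["view"][:3,3]
    u=np.c_[q[:,0],-q[:,1]]/-q[:,2:]
    u=u*(1+m["k1"]*(u**2).sum(1,keepdims=True)); K=m["mtx"]
    return u*[K[0,0],K[1,1]]+K[:2,2]
HUE={"blue":(105,130),"green":(45,85),"yellow":(20,34),"red":(0,6),"orange":(6,16)}
def masks(im,s=130,v=60):
    h=cv2.cvtColor(im,cv2.COLOR_RGB2HSV)
    return {k:cv2.inRange(h,(a,s,v),(b,255,255))|(cv2.inRange(h,(174,s,v),(180,255,255)) if k=="red" else 0) for k,(a,b) in HUE.items()}
E
python3 - <<'E'
from h import *
im=cv2.imread("pics/top0.png")[:,:,::-1].copy(); m=eyes.camera_model("top")
x0,y0,x1,y1=195,140,375,275
M=masks(im)
for k,a in M.items():
    b=np.zeros_like(a); b[y0:y1,x0:x1]=a[y0:y1,x0:x1]
    n,l,st,c=cv2.connectedComponentsWithStats(b)
    for i in range(1,n):
        if st[i,4]>12: print(k,st[i,:].tolist(),c[i].round(1),unproj(m,c[i],.068 if k!="orange" else .085)[0].round(4))
cv2.imwrite("pics/topcrop.png",cv2.resize(im[y0:y1,x0:x1,::-1],None,fx=4.4,fy=4.4,interpolation=cv2.INTER_CUBIC))
E
```

```text
blue [237, 207, 17, 7, 71] [245.2 210. ] [0.5461 0.0712 0.068 ]
blue [255, 209, 10, 10, 72] [259.5 213.2] [0.5392 0.037  0.068 ]
green [265, 222, 8, 9, 61] [268.4 226.2] [0.5085 0.0153 0.068 ]
green [263, 232, 7, 16, 59] [265.7 239.4] [0.477  0.0212 0.068 ]
yellow [276, 212, 29, 11, 179] [288.2 218.3] [ 0.5282 -0.0316  0.068 ]
red [268, 180, 11, 30, 175] [273.7 196.8] [0.5793 0.0039 0.068 ]
orange [296, 161, 14, 14, 145] [302.5 167.5] [ 0.6483 -0.0633  0.085 ]
```

View pics/topcrop.png

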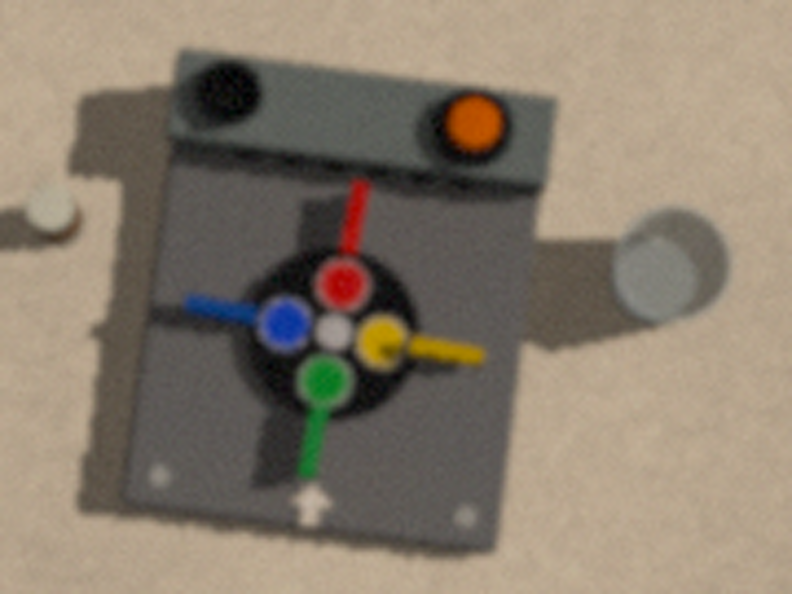

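The crop shows deck near corners at (125,500) and (493,550), and block-top corners at (180,50) and (555,98). Glasses are at B(285,323), R(343,283), Y(383,340) and G(325,380), and the button is at (475,122). Next I'll fit the unit's pose and the wheel angle.

```bash
cat > fit.py <<'E'
from h import *
from scipy.optimize import least_squares
m=eyes.camera_model("top")
f=lambda p:(np.array(p)+.5)/4.4-.5+[195,140]
U=[((-.108,.105,.035),(125,500)),((-.108,-.105,.035),(493,550)),((.142,.105,.075),(180,50)),((.142,-.105,.075),(555,98)),((-.083,0,.035),(311,482)),((-.106,0,.035),(310,527))]
# wheel: (angle offset from blue, r, z)
W=[(0,.027,.0485,(285,323)),(90,.027,.0485,(325,380)),(180,.027,.0485,(383,340)),(270,.027,.0485,(343,283)),
   (0,.082,.068,(186,302)),(90,.082,.068,(308,478)),(180,.082,.068,(485,356)),(270,.082,.068,(361,181))]
def res(p):
    x,y,yaw,w=p; R=lambda a:np.array([[np.cos(a),-np.sin(a),0],[np.sin(a),np.cos(a),0],[0,0,1]])
    o=np.array([x,y,0]); r=[proj(m,o+R(yaw)@np.array(P))[0]-f(c) for P,c in U]
    # blue direction at w=0 : local -x
    r+=[proj(m,o+R(yaw+w+np.pi+np.deg2rad(a))@np.array([rr,0,z]))[0]-f(c) for a,rr,z,c in W]
    return np.ravel(r)
s=least_squares(res,[.54,.01,-.1,-1.57],loss="soft_l1")
print(s.x.round(4),np.rad2deg(s.x[2:]).round(2)); print(res(s.x).reshape(-1,2).round(1).tolist())
x,y,yaw,w=s.x
for z in(.08,.085,.09):
    P=unproj(m,f((475,122)),z)[0]; d=P[:2]-[x,y]; c,sn=np.cos(yaw),np.sin(yaw); print("button",z,P.round(4),"local",(c*d[0]+sn*d[1]).round(4),(-sn*d[0]+c*d[1]).round(4))
print("vial",unproj(m,f((50,210)),.055),"beaker top",unproj(m,f((672,263)),.07),"cap",unproj(m,f((228,92)),.089))
E
python3 fit.py
```

```text
[ 0.5373  0.0105 -0.1159 -1.6154] [ -6.64 -92.56]
[[-1.5, 0.8], [1.0, 0.8], [-0.4, -1.2], [1.0, -0.5], [0.7, 0.3], [-0.3, -0.5], [0.2, 0.1], [0.1, 0.1], [-0.1, 0.2], [-0.0, 0.3], [-0.2, -0.2], [-0.1, -0.1], [-0.3, -0.3], [-0.0, 0.0]]
button 0.08 [ 0.6497 -0.0638  0.08  ] local 0.1202 -0.0608
button 0.085 [ 0.6486 -0.0635  0.085 ] local 0.1191 -0.0606
button 0.09 [ 0.6475 -0.0631  0.09  ] local 0.118 -0.0604
vial [[0.60139094 0.1676608  0.055     ]] beaker top [[ 0.57580916 -0.17230933  0.07      ]] cap [[0.66161224 0.06992809 0.089     ]]
```

The fit is consistent to about 1 px, or about 2 mm. The wheel centre is (0.537, 0.0105), unit yaw is −6.6° and the wheel is at −92.6°. My plan is to push blue from its far side with the closed fingers, turning the tool along with the wheel. First I'll transit high.

Emit:
{"fn": "arm_command", "kwargs": {
  "rows": "1 28 -24 0 0 0 0; 1 28 -24 0 0 0 0; 1 28 -24 0 0 0 0; 1 28 -24 0 0 0 0; 1 28 -24 0 0 0 0",
  "squeeze": 20
}}

```text
time_s: 0.52
position: [0.2444, -0.3791, 0.2162]
tool_rot: [[0.968, 0.252, -0.0], [0.252, -0.968, 0.001], [-0.0, -0.001, -1.0]]
ft_force: [1.4, -0.5, 1.2]
grip_width: 0.0257
```

Emit:
{"fn": "arm_command", "kwargs": {
  "rows": "1 28 -24 0 0 0 0; 1 28 -24 0 0 0 0; 1 28 -24 0 0 0 0; 1 28 -24 0 0 0 0; 1 28 -24 0 0 0 0"
}}

```text
time_s: 0.93
position: [0.3496, -0.2277, 0.2164]
tool_rot: [[0.968, 0.252, -0.0], [0.252, -0.968, 0.0], [-0.0, -0.0, -1.0]]
ft_force: [-0.9, 0.1, -1.0]
grip_width: -0.0
```

Emit:
{"fn": "arm_command", "kwargs": {
  "rows": "1 28 -24 0 0 0 0; 1 28 -24 0 0 0 0; 1 28 -24 0 0 0 0; 1 28 -24 0 0 0 0; 1 28 -24 0 0 0 0"
}}

```text
time_s: 1.35
position: [0.4549, -0.0761, 0.2164]
tool_rot: [[0.968, 0.252, -0.0], [0.252, -0.968, 0.0], [-0.0, -0.0, -1.0]]
ft_force: [0.4, -0.2, -0.7]
grip_width: -0.0001
```

Emit:
{"fn": "arm_command", "kwargs": {
  "rows": "1 28 -24 0 0 0 0; 1 28 -24 0 0 0 0; 1 28 -24 0 0 0 0; 1 28 -24 0 0 0 0; 1 0 0 0 0 0 6"
}}

```text
time_s: 1.77
position: [0.5405, 0.0477, 0.2157]
tool_rot: [[0.988, 0.154, 0.0], [0.154, -0.988, 0.001], [0.0, -0.001, -1.0]]
ft_force: [-2.0, -0.5, 0.2]
grip_width: -0.0001
```

Emit:
{"fn": "arm_command", "kwargs": {
  "rows": "1 0 0 0 0 0 6; 1 0 0 0 0 0 6; 1 0 0 0 0 0 6; 1 0 0 0 0 0 0; 1 0 0 0 0 0 0"
}}

```text
time_s: 2.18
position: [0.5384, 0.0432, 0.2163]
tool_rot: [[0.987, -0.16, -0.001], [-0.16, -0.987, 0.0], [-0.001, 0.0, -1.0]]
ft_force: [-0.3, -0.6, -0.3]
grip_width: 0.0003
```

```bash
python3 - <<'E'
from h import *
im=eyes.get_image("wrist"); m=eyes.camera_model("wrist"); cv2.imwrite("pics/w1.png",im[:,:,::-1])
import pickle; pickle.dump(m,open("w1.pkl","wb")); print(np.linalg.inv(m["view"]).round(3))
C=np.array([.5373,.0105,0]); 
for n,a in zip("bgyr",range(4)):
    t=np.deg2rad(-6.64+180-92.56+90*a); print(n,proj(m,C+np.array([.082*np.cos(t),.082*np.sin(t),.068]))[0].round(0),proj(m,C+np.array([.027*np.cos(t),.027*np.sin(t),.0485]))[0].round(0))
print(proj(m,[.6486,-.0635,.085]).round(0))
E
```

```text
[[-0.161  0.936  0.312  0.619]
 [-0.987 -0.152 -0.052  0.029]
 [-0.001 -0.317  0.949  0.375]
 [ 0.     0.     0.     1.   ]]
b [225. 176.] [284. 171.]
g [312. 257.] [311. 198.]
y [403. 176.] [340. 171.]
r [317.  82.] [313. 144.]
[[393.  27.]]
```

View pics/w1.png

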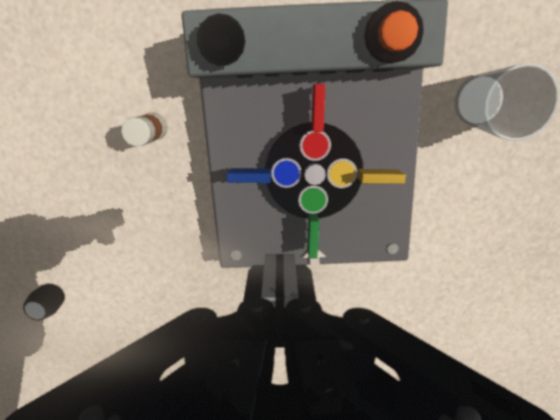

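The wrist picture shows the tab and glass positions within 2 px (about 2 mm) of the predictions. Blue tip is (228,176), green glass (313,200) and yellow glass (343,173). The button is at (400,31), against a prediction of (393,27). I'll use the averaged centre (0.536, 0.0097) and descend behind the blue tab.

Emit:
{"fn": "arm_command", "kwargs": {
  "rows": "1 28 -36 0 0 0 0; 1 0 0 38 0 0 0; 1 0 0 38 0 0 0; 1 0 0 24 0 0 0; 1 0 0 0 0 0 0"
}}

```text
time_s: 2.65
position: [0.5665, 0.0716, 0.1116]
tool_rot: [[0.987, -0.161, -0.01], [-0.161, -0.987, 0.001], [-0.01, 0.001, -1.0]]
ft_force: [-0.6, 1.2, 0.1]
grip_width: 0.0002
```

Emit:
{"fn": "arm_command", "kwargs": {
  "rows": "1 0 0 15 0 0 0; 1 0 0 15 0 0 0; 1 0 0 10 0 0 0; 1 0 0 8 0 0 0; 1 0 0 0 0 0 0"
}}

```text
time_s: 3.07
position: [0.5689, 0.0713, 0.068]
tool_rot: [[0.987, -0.163, -0.001], [-0.163, -0.987, 0.0], [-0.001, 0.0, -1.0]]
ft_force: [-0.6, -0.6, 0.2]
grip_width: -0.0001
```

Emit:
{"fn": "arm_command", "kwargs": {
  "rows": "1 -2 -1 0 0 0 0; 1 -2 0 0 0 0 0; 1 -1.5 0 0 0 0 0; 1 -1 0 0 0 0 0; 1 0 0 0 0 0 0"
}}

```text
time_s: 3.48
position: [0.5628, 0.0735, 0.069]
tool_rot: [[0.987, -0.163, 0.001], [-0.163, -0.987, -0.0], [0.001, -0.0, -1.0]]
ft_force: [-0.5, 0.5, 0.1]
grip_width: -0.0001
```

Emit:
{"fn": "arm_command", "kwargs": {
  "rows": "1 -3.5 -0.7 0 0 0 -3; 1 -3.5 -0.7 0 0 0 -3; 1 -3.5 -0.7 0 0 0 -3; 1 -3.5 -0.7 0 0 0 -3; 1 -3.5 -0.7 0 0 0 -3"
}}

```text
time_s: 3.9
position: [0.5456, 0.078, 0.0687]
tool_rot: [[0.995, 0.1, 0.0], [0.1, -0.995, 0.0], [0.0, 0.0, -1.0]]
ft_force: [-0.6, 0.3, -0.1]
grip_width: -0.0001
```

Emit:
{"fn": "arm_command", "kwargs": {
  "rows": "1 -3.5 -0.7 0 0 0 -3; 1 -3.5 -0.7 0 0 0 -3; 1 -3.5 -0.7 0 0 0 -3; 1 -3.5 -0.7 0 0 0 -3; 1 -3.5 -0.7 0 0 0 -3"
}}

```text
time_s: 4.32
position: [0.5278, 0.0779, 0.0688]
tool_rot: [[0.935, 0.354, 0.0], [0.354, -0.935, -0.0], [0.0, 0.0, -1.0]]
ft_force: [0.0, 0.3, 0.2]
grip_width: -0.0002
```

```bash
python3 - <<'E'
from h import *
im=eyes.get_image("wrist"); cv2.imwrite("pics/w2.png",im[:,:,::-1]); m=eyes.camera_model("wrist")
print(readout.observe()["ft_force"])
a=unproj(m,[[0,0]],.06); print(a)
E
```

```text
[-0.10926531 -0.02791361 -0.80719091]
[[0.59494961 0.23488331 0.06      ]]
```

View pics/w2.png

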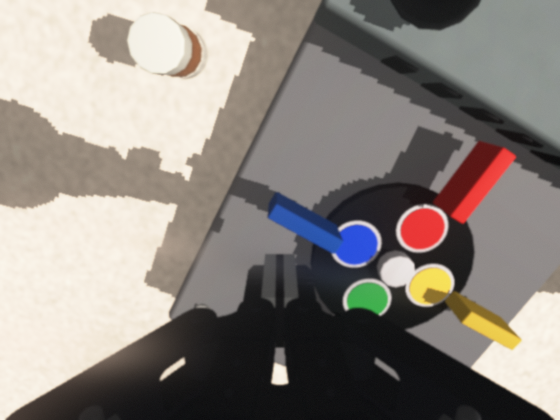

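```bash
python3 - <<'E'
from h import *
from scipy.optimize import least_squares
m=eyes.camera_model("wrist"); s=readout.observe(); p=s["position"]; R=s["tool_rot"]
for d in (0,.005,.010,.017): print("tip",d,proj(m,p+R@np.array([0,0,d])).round(0), proj(m,p+R@np.array([-.011,0,d])).round(0),proj(m,p+R@np.array([.011,0,d])).round(0))
g={0:(357,244),90:(367,300),180:(431,285),270:(422,228)}
G=np.array([unproj(m,v,.0485)[0] for v in g.values()]); print("centre",G.mean(0).round(4))
a=[np.rad2deg(np.arctan2(*(q-G.mean(0))[1::-1]))-k for q,k in zip(G,g)]; print("blue world angle",np.round(np.mod(a,360),1), "r",np.linalg.norm(G-G.mean(0),axis=1))
E
```

```text
tip 0 [[278. 255.]] [[278. 274.]] [[278. 235.]]
tip 0.005 [[278. 251.]] [[278. 269.]] [[278. 231.]]
tip 0.01 [[278. 246.]] [[278. 265.]] [[278. 227.]]
tip 0.017 [[278. 241.]] [[278. 259.]] [[278. 223.]]
centre [0.5353 0.0086 0.0485]
blue world angle [80.  80.3 81.3 81.5] r [0.02660697 0.02748493 0.0271993  0.02690428]
```

The wheel has not moved: blue is still at 80.8° and the force stayed near 0. The tips must have passed over the tab. Next I'll check where the tips really are.

```bash
python3 - <<'E'
from h import *
s=readout.observe(); p=s["position"]; R=s["tool_rot"]
im=eyes.get_image("side"); m=eyes.camera_model("side")
for d in (-.02,-.01,0,.01,.017): print(d,(proj(m,p+R@np.array([0,0,d]))[0]).round(1))
a=im[140:250,220:360]; w=cv2.imread("pics/w2.png")[190:330,200:380]
A=cv2.resize(a[:,:,::-1],(560,440),interpolation=cv2.INTER_CUBIC); B=cv2.resize(w,(566,440),interpolation=cv2.INTER_CUBIC)[:,150:400]
A=cv2.convertScaleAbs(A,alpha=1.6,beta=20); B=cv2.convertScaleAbs(B,alpha=2,beta=20)
cv2.imwrite("pics/s2.png",np.hstack([A,B[:,:240]]))
E
```

```text
-0.02 [272.5 187.3]
-0.01 [272.6 190. ]
0 [272.7 192.6]
0.01 [272.8 195.2]
0.017 [272.9 197. ]
```

View pics/s2.png

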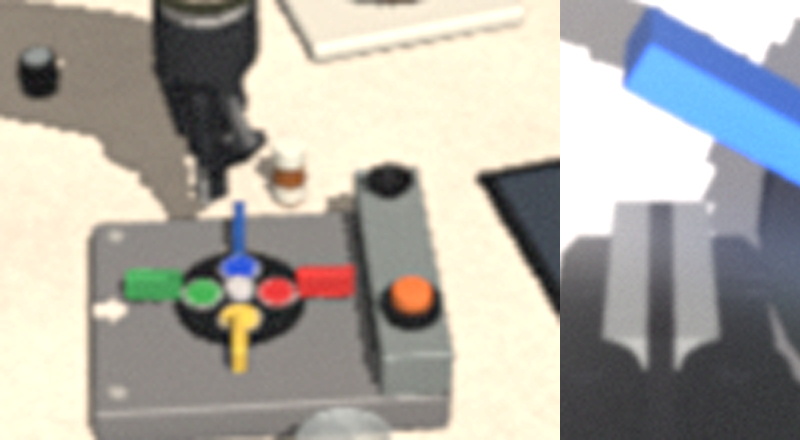

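The side crop puts the tip at about pixel (273,189), which projects to roughly 12 mm *behind* the TCP. The wrist crop agrees, and so does the lack of contact at TCP z 0.069. So the stated "17 mm ahead" does not hold here. I'll go back behind the blue tab above the tab tops, then descend lower in force-watched steps.

Emit:
{"fn": "arm_command", "kwargs": {
  "rows": "1 0 0 -20 0 0 0; 1 20 9.5 0 0 0 0; 1 21 9.5 0 0 0 6; 1 0 0 0 0 0 6; 1 0 0 0 0 0 6"
}}

```text
time_s: 4.83
position: [0.5741, 0.0743, 0.0885]
tool_rot: [[0.999, 0.038, 0.001], [0.038, -0.999, -0.0], [0.001, 0.0, -1.0]]
ft_force: [-0.4, 0.1, 0.0]
grip_width: 0.0001
```

Emit:
{"fn": "arm_command", "kwargs": {
  "rows": "1 0 0 0 0 0 6; 1 0 0 0 0 0 6; 1 0 0 10 0 0 0; 1 0 0 10 0 0 0; 1 0 0 0 0 0 0"
}}

```text
time_s: 5.25
position: [0.5718, 0.0746, 0.066]
tool_rot: [[0.987, -0.161, -0.004], [-0.161, -0.987, 0.0], [-0.004, 0.0, -1.0]]
ft_force: [-0.8, -0.0, 0.7]
grip_width: 0.0002
```

Emit:
{"fn": "arm_command", "kwargs": {
  "rows": "1 0 0 3 0 0 0; 1 0 0 3 0 0 0; 1 0 0 3 0 0 0; 1 0 0 3 0 0 0; 1 0 0 0 0 0 0"
}}

```text
time_s: 5.67
position: [0.5727, 0.0745, 0.056]
tool_rot: [[0.987, -0.163, -0.001], [-0.163, -0.987, 0.0], [-0.001, 0.0, -1.0]]
ft_force: [-0.2, -0.4, 0.6]
grip_width: -0.0003
```

Emit:
{"fn": "arm_command", "kwargs": {
  "rows": "1 0 0 2 0 0 0; 1 0 0 2 0 0 0; 1 0 0 2 0 0 0; 1 0 0 0 0 0 0"
}}

```text
time_s: 6.0
position: [0.5727, 0.0745, 0.0501]
tool_rot: [[0.987, -0.163, -0.001], [-0.163, -0.987, 0.0], [-0.001, 0.0, -1.0]]
ft_force: [0.5, -0.1, -0.2]
grip_width: 0.0001
```

Emit:
{"fn": "arm_command", "kwargs": {
  "rows": "1 0 0 2 0 0 0; 1 0 0 2 0 0 0; 1 0 0 2 0 0 0; 1 0 0 2 0 0 0; 1 0 0 0 0 0 0"
}}

```text
time_s: 6.42
position: [0.5727, 0.0745, 0.0421]
tool_rot: [[0.987, -0.163, -0.001], [-0.163, -0.987, 0.0], [-0.001, 0.0, -1.0]]
ft_force: [-0.5, -0.3, -0.3]
grip_width: -0.0002
```

Emit:
{"fn": "arm_command", "kwargs": {
  "rows": "1 -3 0 0 0 0 0; 1 -3 0 0 0 0 0; 1 -2 0 0 0 0 0; 1 -1 0 0 0 0 0; 1 0 0 0 0 0 0"
}}

```text
time_s: 6.83
position: [0.5638, 0.0761, 0.0427]
tool_rot: [[0.987, -0.163, 0.0], [-0.163, -0.987, 0.0], [0.0, -0.0, -1.0]]
ft_force: [-0.0, -0.6, 0.3]
grip_width: 0.0001
```

Emit:
{"fn": "arm_command", "kwargs": {
  "rows": "1 -3.6 -0.7 0 0 0 -3; 1 -3.6 -0.7 0 0 0 -3; 1 -3.6 -0.7 0 0 0 -3; 1 -3.6 -0.7 0 0 0 -3; 1 0 0 0 0 0 0"
}}

```text
time_s: 7.25
position: [0.5498, 0.0802, 0.0427]
tool_rot: [[0.999, 0.047, 0.0], [0.047, -0.999, 0.0], [0.0, -0.0, -1.0]]
ft_force: [-0.5, 0.7, -0.3]
grip_width: -0.0002
```

```bash
python3 - <<'E'
from h import *
im=eyes.get_image("wrist"); cv2.imwrite("pics/w3.png",im[:,:,::-1]); print(readout.observe()["ft_force"])
E
```

```text
[ 0.45191352  0.08017022 -0.0153872 ]
```

View pics/w3.png

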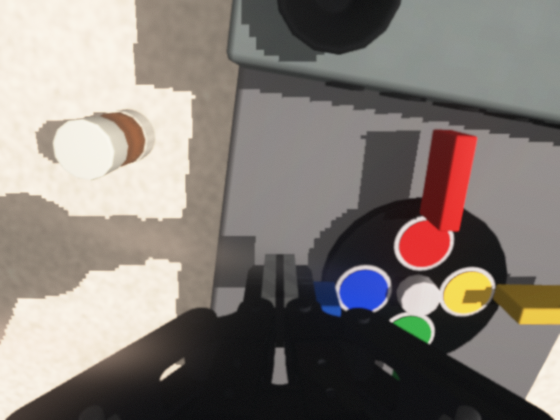

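```bash
cat > ang.py <<'E'
from h import *
def ang(g,m):
    G={k:unproj(m,v,.0485)[0][:2] for k,v in g.items()}
    A=np.array([[*(1,0),np.cos(np.deg2rad(k)),-np.sin(np.deg2rad(k))] for k in g]+[[*(0,1),np.sin(np.deg2rad(k)),np.cos(np.deg2rad(k))] for k in g])
    b=np.r_[[q[0] for q in G.values()],[q[1] for q in G.values()]]
    s=np.linalg.lstsq(A,b,rcond=None)[0]; print("centre",s[:2].round(4),"r",np.hypot(*s[2:]).round(4),"blue world angle",np.rad2deg(np.arctan2(s[3],s[2])).round(1),"resid mm",(1e3*(A@s-b)).round(1))
E
python3 - <<'E'
from ang import *
m=eyes.camera_model("wrist"); ang({0:(363,291),270:(424,243),180:(467,292)},m)
s=readout.observe(); p=s["position"]; R=s["tool_rot"]
for x in(-.011,0,.011): print(x,[proj(m,p+R@np.array([x,0,d]))[0].round(0).tolist() for d in(-.02,-.012,0)])
E
```

```text
centre [0.5353 0.0087] r 0.0272 blue world angle 91.4 resid mm [ 0.1 -0.2  0.   0.   0.1 -0.1]
-0.011 [[278.0, 296.0], [278.0, 287.0], [278.0, 274.0]]
0 [[278.0, 276.0], [278.0, 267.0], [278.0, 255.0]]
0.011 [[278.0, 254.0], [278.0, 246.0], [278.0, 236.0]]
```

Pushing works: blue has gone from 80.8° to 91.4° in the world frame, and the target is about 173.4°. I'll continue the arc.

Emit:
{"fn": "arm_command", "kwargs": {
  "rows": "1 -3.7 -0.8 0 0 0 -3; 1 -3.7 -0.8 0 0 0 -3; 1 -3.7 -0.8 0 0 0 -3; 1 -3.7 -0.8 0 0 0 -3; 1 -3.7 -0.8 0 0 0 -3"
}}

```text
time_s: 7.72
position: [0.5316, 0.0813, 0.0427]
tool_rot: [[0.953, 0.303, 0.001], [0.303, -0.953, 0.0], [0.001, 0.0, -1.0]]
ft_force: [2.1, 1.9, 0.4]
grip_width: -0.0002
```

Emit:
{"fn": "arm_command", "kwargs": {
  "rows": "1 -3.7 -0.8 0 0 0 -3; 1 -3.7 -0.8 0 0 0 -3; 1 -3.7 -0.8 0 0 0 -3; 1 -3.7 -0.8 0 0 0 -3; 1 -3.7 -0.8 0 0 0 -3"
}}

```text
time_s: 8.13
position: [0.5129, 0.0776, 0.0427]
tool_rot: [[0.842, 0.539, 0.001], [0.539, -0.842, 0.0], [0.001, 0.0, -1.0]]
ft_force: [0.9, 2.6, -0.0]
grip_width: 0.0002
```

Emit:
{"fn": "arm_command", "kwargs": {
  "rows": "1 -3.7 -0.8 0 0 0 -3; 1 -3.7 -0.8 0 0 0 -3; 1 -3.7 -0.8 0 0 0 -3; 1 -3.7 -0.8 0 0 0 -3; 1 -3.7 -0.8 0 0 0 -3"
}}

```text
time_s: 8.55
position: [0.4958, 0.0692, 0.0426]
tool_rot: [[0.674, 0.739, 0.0], [0.739, -0.674, 0.0], [0.001, -0.0, -1.0]]
ft_force: [-0.1, 2.7, 0.4]
grip_width: -0.0003
```

Emit:
{"fn": "arm_command", "kwargs": {
  "rows": "1 -3.7 -0.8 0 0 0 -3; 1 -3.7 -0.8 0 0 0 -3; 1 -3.7 -0.8 0 0 0 -3; 1 -3.7 -0.8 0 0 0 -3; 1 -3.7 -0.8 0 0 0 -3"
}}

```text
time_s: 8.97
position: [0.4816, 0.0567, 0.0426]
tool_rot: [[0.46, 0.888, 0.0], [0.888, -0.46, 0.0], [0.0, -0.0, -1.0]]
ft_force: [0.6, 3.1, 1.0]
grip_width: 0.0001
```

Emit:
{"fn": "arm_command", "kwargs": {
  "rows": "1 -3.7 -0.8 0 0 0 -3; 1 -3.7 -0.8 0 0 0 -3; 1 -3.7 -0.8 0 0 0 -3; 1 -2.4 -0.5 0 0 0 -2; 1 0 0 0 0 0 0"
}}

```text
time_s: 9.38
position: [0.4736, 0.0451, 0.0426]
tool_rot: [[0.283, 0.959, -0.0], [0.959, -0.283, -0.0], [-0.0, -0.0, -1.0]]
ft_force: [0.5, 0.4, -0.7]
grip_width: -0.0003
```

```bash
python3 - <<'E'
from h import *
im=eyes.get_image("wrist"); cv2.imwrite("pics/w4.png",im[:,:,::-1]); t=eyes.get_image("top"); cv2.imwrite("pics/top4.png",t[:,:,::-1]); print(readout.observe()["ft_force"])
E
```

```text
[-0.41113673  0.77131194  0.62158134]
```

View pics/w4.png

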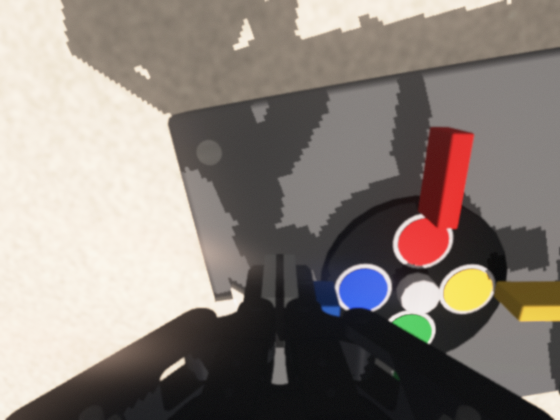

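```bash
python3 - <<'E'
from ang import *
m=eyes.camera_model("wrist"); ang({0:(363,289),270:(423,241),180:(467,290)},m)
e=unproj(m,[(172,117),(540,52),(214,298)],.034); print(e.round(4)); d=e[1]-e[0]; n=e[2]-e[0]
print("yaw from left edge",np.rad2deg(np.arctan2(d[1],d[0])), "front edge",np.rad2deg(np.arctan2(n[1],n[0]))+90)
E
```

```text
centre [0.5358 0.0088] r 0.0271 blue world angle 162.5 resid mm [-0.1  0.1  0.   0.  -0.2  0.1]
[[0.4445 0.1245 0.034 ]
 [0.6157 0.1046 0.034 ]
 [0.4295 0.0252 0.034 ]]
yaw from left edge -6.64126821212215 front edge -8.57372792183638
```

Blue is at 162.5°. The deck edge confirms a yaw of −6.64°, so the target is 173.4° and 11° remain.

Emit:
{"fn": "arm_command", "kwargs": {
  "rows": "1 -3.7 -0.8 0 0 0 -3; 1 -3.7 -0.8 0 0 0 -3; 1 -3.7 -0.8 0 0 0 -3; 1 -2.2 -0.5 0 0 0 -1.8; 1 0 0 0 0 0 0"
}}

```text
time_s: 9.9
position: [0.4681, 0.0328, 0.0426]
tool_rot: [[0.098, 0.995, 0.0], [0.995, -0.098, -0.0], [-0.0, 0.0, -1.0]]
ft_force: [0.4, 0.2, -0.5]
grip_width: 0.0002
```

Emit:
{"fn": "arm_command", "kwargs": {
  "rows": "1 4 0 0 0 0 0; 1 8 0 0 0 0 0; 1 12 0 0 0 0 0; 1 12 0 0 0 0 0; 1 0 0 -35 0 0 0"
}}

```text
time_s: 10.32
position: [0.4686, 0.0712, 0.0736]
tool_rot: [[0.098, 0.995, -0.011], [0.995, -0.098, 0.001], [0.0, -0.011, -1.0]]
ft_force: [-0.6, 0.2, -0.6]
grip_width: 0.0
```

Emit:
{"fn": "arm_command", "kwargs": {
  "rows": "1 0 0 -38 0 0 0; 1 0 0 -38 0 0 0; 1 0 0 -38 0 0 0; 1 0 0 0 0 0 0; 1 0 0 0 0 0 0"
}}

```text
time_s: 10.73
position: [0.472, 0.0695, 0.1931]
tool_rot: [[0.098, 0.995, 0.004], [0.995, -0.098, -0.0], [0.0, 0.004, -1.0]]
ft_force: [-0.3, -0.1, -0.6]
grip_width: -0.0
```

```bash
python3 - <<'E'
from h import *
import pickle
im=eyes.get_image("wrist"); cv2.imwrite("pics/w5.png",im[:,:,::-1]); pickle.dump(eyes.camera_model("wrist"),open("w5.pkl","wb")); t=eyes.get_image("top"); cv2.imwrite("pics/top5.png",t[:,:,::-1]); print(readout.observe())
cv2.imwrite("pics/c5.png",np.hstack([cv2.resize(im[:,:,::-1],(448,336)),cv2.resize(t[140:275,215:355,::-1],(348,336),interpolation=cv2.INTER_CUBIC)]))
E
```

```text
{'time_s': 10.8333, 'q': array([-5.91203681e+00,  1.57469706e+01,  8.81303539e+01,  1.04047087e-04,
        7.62195625e+01, -2.99334694e-01]), 'qvel': array([-0.31440588,  0.94720219,  0.69612628,  0.04339121,  0.10236649,
       -0.4090076 ]), 'joint_efforts': array([ 1.29358261e-01, -3.89990687e+01, -2.24256903e+01,  1.64417099e-03,
        1.53240032e-02,  1.87615753e-02]), 'position': array([0.47080954, 0.06937538, 0.190612  ]), 'tool_rot': array([[ 9.78039740e-02,  9.95204278e-01, -1.68182014e-03],
       [ 9.95205699e-01, -9.78038163e-02,  1.75929429e-04],
       [ 1.05972929e-05, -1.69096358e-03, -9.99998570e-01]]), 'ft_force': array([ 0.14470012,  0.68216207, -0.70517057]), 'wrist_torque': array([ 0.0072808 ,  0.07565628, -0.05582913]), 'grip_width': -0.00016137413187404276}
```

View pics/c5.png

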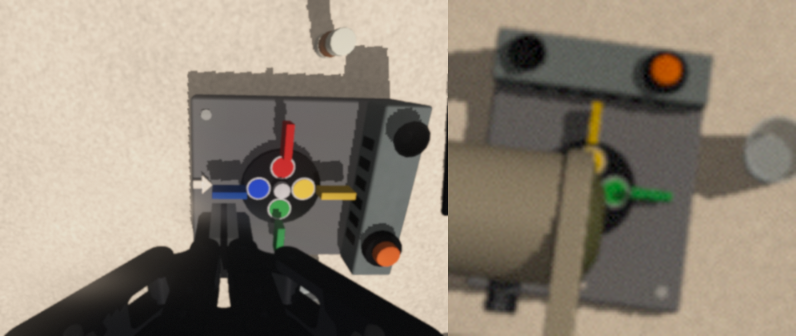

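The left panel shows the blue tab (212–246,195) pointing at the arrow (193–213,185), the hub at (282,190) and the button at (388,257). Next I'll check the angle and triangulate the button from three views.

```bash
python3 - <<'E'
from ang import *
import pickle
from scipy.optimize import least_squares
m=pickle.load(open("w5.pkl","rb")); m1=pickle.load(open("w1.pkl","rb")); mt=eyes.camera_model("top"); ms=eyes.camera_model("side")
im=cv2.imread("pics/w5.png")[:,:,::-1].copy(); 
def orange(i,z):
    a=masks(i,150,90)["orange"]; n,l,st,c=cv2.connectedComponentsWithStats(a); k=1+st[1:,4].argmax(); print(st[k].tolist(),c[k].round(1)); return c[k]
ang({0:(322.5,235),90:(348.7,260),180:(378.7,235),270:(353.7,208.7)},m)
tip,base,side=unproj(m,[(266,231),(241,231),(249,231)],.035)[:3]; print("arrow tip/base",tip.round(4),base.round(4))
C=np.array([.5358,.0088]); d=tip[:2]-C; print("arrow world angle from centre",np.rad2deg(np.arctan2(d[1],d[0])),np.hypot(*d))
L=lambda n:cv2.imread(f"pics/{n}.png")[:,:,::-1].copy()
print([unproj(M,orange(L(n),0),.085)[0].round(4).tolist() for n,M in(("w5",m),("w1",m1),("top0",mt),("side0",ms))])
c=[orange(L("w5"),0),orange(L("w1"),0),orange(L("top0"),0)]
s=least_squares(lambda P:np.r_[proj(m,P)[0]-c[0],proj(m1,P)[0]-c[1],(proj(mt,P)[0]-c[2])],[.648,-.063,.085]); print(s.x.round(4),s.fun.round(1))
E
```

```text
centre [0.534  0.0105] r 0.0267 blue world angle 173.7 resid mm [ 0.4  0.   0.1 -0.5  0.2 -0.1 -0.3  0.2]
arrow tip/base [0.4529 0.0169 0.035 ] [0.4283 0.0194 0.035 ]
arrow world angle from centre 174.3944920258948 0.08326707477990722
[469, 307, 31, 26, 607] [484.1 319.6]
[381, 10, 38, 41, 1210] [399.3  29.8]
[297, 161, 12, 13, 122] [302.5 167.4]
[187, 32, 14, 86, 166] [193.  78.]
[[0.6488, -0.0712, 0.085], [0.6462, -0.0681, 0.085], [0.6484, -0.0632, 0.085], [0.3271, 0.8401, 0.085]]
[469, 307, 31, 26, 607] [484.1 319.6]
[381, 10, 38, 41, 1210] [399.3  29.8]
[297, 161, 12, 13, 122] [302.5 167.4]
[ 0.6455 -0.066   0.0909] [ 0.6 -0.3 -0.1  0.3  1.3  0.7]
```

Blue is at 173.7° against a target of about 173.4°, so the wheel is set. The button is at (0.6455, −0.066), top z about 0.091. I'll move above it.

Emit:
{"fn": "arm_command", "kwargs": {
  "rows": "1 -19.6 31.2 0 0 0 0; 1 -19.6 31.2 0 0 0 0; 1 -19.6 31.2 0 0 0 0; 1 -19.6 31.2 0 0 0 0; 1 -19.6 31.2 0 0 0 0"
}}

```text
time_s: 11.25
position: [0.6177, -0.0447, 0.1893]
tool_rot: [[0.098, 0.995, -0.004], [0.995, -0.098, 0.001], [0.001, -0.004, -1.0]]
ft_force: [1.0, -0.3, 0.5]
grip_width: 0.0002
```

Emit:
{"fn": "arm_command", "kwargs": {
  "rows": "1 -19.6 31.2 0 0 0 0; 1 0 0 30 0 0 0; 1 0 0 30 0 0 0; 1 0 0 0 0 0 0; 1 0 0 0 0 0 0"
}}

```text
time_s: 11.67
position: [0.6451, -0.0659, 0.1292]
tool_rot: [[0.098, 0.995, -0.006], [0.995, -0.098, 0.002], [0.001, -0.006, -1.0]]
ft_force: [-0.1, -0.2, 1.0]
grip_width: -0.0002
```

Emit:
{"fn": "arm_command", "kwargs": {
  "rows": "1 0 0 15 0 0 0; 1 0 0 10 0 0 0; 1 0 0 6 0 0 0; 1 0 0 4 0 0 0; 1 0 0 0 0 0 0"
}}

```text
time_s: 12.08
position: [0.646, -0.0663, 0.0963]
tool_rot: [[0.098, 0.995, -0.001], [0.995, -0.098, 0.0], [0.0, -0.001, -1.0]]
ft_force: [-0.6, -0.4, -0.6]
grip_width: -0.0003
```

Emit:
{"fn": "arm_command", "kwargs": {
  "rows": "1 0 0 2 0 0 0; 1 0 0 2 0 0 0; 1 0 0 2 0 0 0; 1 0 0 2 0 0 0; 1 0 0 0 0 0 0"
}}

```text
time_s: 12.5
position: [0.6461, -0.0664, 0.0882]
tool_rot: [[0.098, 0.995, -0.001], [0.995, -0.098, 0.0], [0.0, -0.001, -1.0]]
ft_force: [-0.2, -0.7, 0.2]
grip_width: -0.0
```

Emit:
{"fn": "arm_command", "kwargs": {
  "rows": "1 0 0 2 0 0 0; 1 0 0 2 0 0 0; 1 0 0 2 0 0 0; 1 0 0 0 0 0 0"
}}

```text
time_s: 12.83
position: [0.6462, -0.0665, 0.0822]
tool_rot: [[0.098, 0.995, -0.0], [0.995, -0.098, 0.0], [0.0, -0.0, -1.0]]
ft_force: [0.1, 0.5, 1.2]
grip_width: -0.0001
```

Emit:
{"fn": "arm_command", "kwargs": {
  "rows": "1 0 0 2 0 0 0; 1 0 0 1 0 0 0; 1 0 0 0 0 0 0"
}}

```text
time_s: 13.08
position: [0.6463, -0.0665, 0.0795]
tool_rot: [[0.098, 0.995, 0.0], [0.995, -0.098, -0.0], [-0.0, 0.0, -1.0]]
ft_force: [-0.4, -0.1, 2.7]
grip_width: 0.0001
```

Emit:
{"fn": "arm_command", "kwargs": {
  "rows": "1 0 0 1 0 0 0; 1 0 0 1 0 0 0; 1 0 0 0 0 0 0"
}}

```text
time_s: 13.33
position: [0.6463, -0.0665, 0.0775]
tool_rot: [[0.098, 0.995, 0.0], [0.995, -0.098, -0.0], [-0.0, 0.0, -1.0]]
ft_force: [-0.4, 0.2, 3.1]
grip_width: 0.0
```

Emit:
{"fn": "arm_command", "kwargs": {
  "rows": "1 0 0 1 0 0 0; 1 0 0 0 0 0 0; 1 0 0 0 0 0 0"
}}

```text
time_s: 13.58
position: [0.6463, -0.0665, 0.0766]
tool_rot: [[0.098, 0.995, 0.0], [0.995, -0.098, -0.0], [-0.0, 0.0, -1.0]]
ft_force: [-0.2, -0.3, 3.6]
grip_width: 0.0
```

Emit:
{"fn": "arm_command", "kwargs": {
  "rows": "1 0 0 1 0 0 0; 1 0 0 0 0 0 0; 1 0 0 0 0 0 0"
}}

```text
time_s: 13.83
position: [0.6464, -0.0665, 0.0762]
tool_rot: [[0.098, 0.995, 0.001], [0.995, -0.098, -0.0], [-0.0, 0.001, -1.0]]
ft_force: [-1.1, 0.2, 7.6]
grip_width: 0.0001
```

Emit:
{"fn": "arm_command", "kwargs": {
  "rows": "1 0 0 0.5 0 0 0; 1 0 0 0 0 0 0; 1 0 0 0 0 0 0"
}}

```text
time_s: 14.08
position: [0.6464, -0.0665, 0.0762]
tool_rot: [[0.098, 0.995, 0.001], [0.995, -0.098, -0.0], [-0.0, 0.001, -1.0]]
ft_force: [-3.2, -0.2, 10.7]
grip_width: -0.0001
```

The TCP has stopped at 0.0762 and the force rose from 3.6 to 10.7 N, so the button bottomed after about 6 mm of travel. I'll retract.

Emit:
{"fn": "arm_command", "kwargs": {
  "rows": "1 0 0 -3 0 0 0; 1 0 0 -8 0 0 0; 1 0 0 -25 0 0 0; 1 0 0 -38 0 0 0; 1 0 0 -38 0 0 0"
}}

```text
time_s: 14.5
position: [0.6455, -0.0663, 0.1875]
tool_rot: [[0.098, 0.995, -0.003], [0.995, -0.098, 0.001], [0.001, -0.003, -1.0]]
ft_force: [0.8, -0.3, 0.5]
grip_width: 0.0001
```

Emit:
{"fn": "arm_command", "kwargs": {
  "rows": "1 20 -30 0 0 0 0; 1 20 -30 0 0 0 0; 1 20 -30 0 0 0 0; 1 0 0 0 0 0 0; 1 0 0 0 0 0 0"
}}

```text
time_s: 14.92
position: [0.5615, 0.0031, 0.1876]
tool_rot: [[0.096, 0.995, -0.0], [0.995, -0.096, 0.0], [-0.0, -0.0, -1.0]]
ft_force: [-0.0, -0.1, -0.2]
grip_width: 0.0003
```

```bash
python3 - <<'E'
from h import *
import pickle
im=eyes.get_image("wrist"); cv2.imwrite("pics/w6.png",im[:,:,::-1]); pickle.dump(eyes.camera_model("wrist"),open("w6.pkl","wb")); s=readout.observe(); print(s["time_s"],s["ft_force"],s["position"])
t=eyes.get_image("side"); cv2.imwrite("pics/c6.png",np.hstack([cv2.resize(im[:,:,::-1],(448,336)),cv2.resize(t[145:260,225:345,::-1],(350,336),interpolation=cv2.INTER_CUBIC)]))
E
```

```text
14.9667 [ 1.09475231 -1.58337898  0.35048347] [0.56258158 0.00216772 0.18744171]
```

View pics/c6.png

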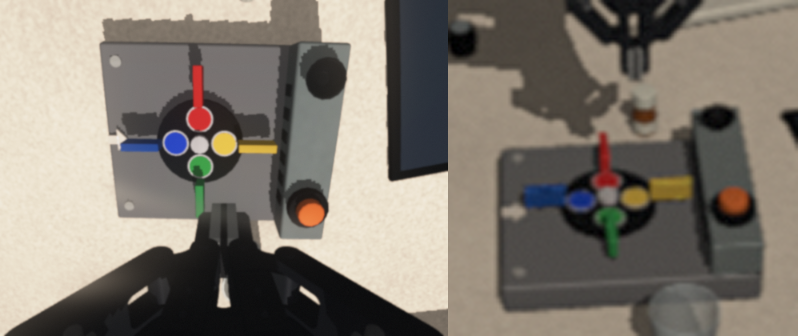

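The picture shows the button (311,214) up, the cap, vial and beaker in place, and the blue tab (120–157,146) by the arrow (118,139). Now a last angle check.

```bash
python3 - <<'E'
from ang import *
import pickle
m=pickle.load(open("w6.pkl","rb")); ang({0:(219.5,179),90:(250,207.5),180:(280,180),270:(249,148)},m)
t=unproj(m,[(128/.8,139/.8)],.035)[0]; print(t.round(4))
C=np.array([.5358,.0095]); e=np.deg2rad(173.4); print(proj(m,[*(C+.083*np.array([np.cos(e),np.sin(e)])),.035])*.8, proj(m,[*(C+.082*np.array([np.cos(e),np.sin(e)])),.068])*.8)
c=np.array([]); a=masks(cv2.imread("pics/w6.png")[:,:,::-1].copy(),150,90)["orange"]; _,_,st,c=cv2.connectedComponentsWithStats(a); k=1+st[1:,4].argmax(); print("button px",c[k],"pred z=.091/.085",proj(m,[.6455,-.066,.0909]),proj(m,[.6455,-.066,.085]))
E
```

```text
centre [0.5368 0.0081] r 0.027 blue world angle 173.6 resid mm [-0.2 -0.   0.1  0.1  0.4 -0.3  0.5 -0.6]
[0.4532 0.018  0.035 ]
[[127.96166881 138.08616886]] [[118.63113501 145.51796021]]
button px [387.92658509 266.06451613] pred z=.091/.085 [[386.22436094 265.43471666]] [[384.19169422 262.04452214]]
```

Blue is at 173.6° against a target of 173.4°. The arrow tip and tab tip both sit within 1–2 px of prediction, and the button is at its "up" position. I'm handing the job in.

```bash
python3 -c "
from rig import env
print(env.close_job())"
```

```text
the job is handed in; nothing more can be done
None
```

The wheel is set with the blue tab at the white arrow, the orange button was pressed fully and is back up, and the job was handed in at about 15 s. No verdict was reported.

**What I did:** I pushed the blue tab anticlockwise about 93° with the closed fingertips, staying outside the disc and glasses. I then backed off, pressed the button straight down and withdrew above the unit.

**Last checks:**
- **Wheel:** the blue tab is at 173.6° in the world frame. The arrow line is 173.4° from the fit and a deck edge, and 174.4° measured directly off the arrow. Either way the error is under about 1°, or 1 mm at the tab (allowed: 7 mm).
- **Button:** it stopped moving after about 6 mm of travel, with the force rising from 3.6 to 10.7 N. In the last picture it is back up, about 2 px from where the raised button should appear.
- **Other things:** the lens cap, vial and beaker look undisturbed in the last pictures. The loupe is only partly in view, and the bottle and brush are out of frame, but the arm came nowhere near those three. The arm ended clear of everything.

**What disagreed:**
- **Fingertip position:** the first push passed over the tab without touching it. The cameras, and the contact height on the button, put the closed fingertips about 8–12 mm behind the TCP, not 17 mm ahead as stated. I redid the push lower, feeling for contact.
- **Camera agreement:** the top and wrist cameras differ by about 2 mm on the wheel centre. They differ by 5–8 mm on the button if its top is assumed at 85 mm, but agree within about 1.5 px with the top at about 91 mm, which I used.

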